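# Find the case with the brass keyboard weight

## Robot

A 6-joint arm with a two-finger parallel gripper is mounted at the origin on the work surface. World frame = base frame: x ahead of the robot, y to its left, z up, the work surface at z = 0. Lengths are in m, angles in rad, forces in N, time in s.
With the tool pointing down it reaches from about 0.325 to 0.9 m from the base axis. Payload 3.5 kg.
Tool frame: the origin (TCP) lies at the very end of the fingers, on their centre line; the grasp point (between the pads) lies 19 mm behind it; z points along the fingers, y is the line along which they close (so a half turn about z gives the same grasp; the last joint's range is limited). The gripper opens to 85 mm and grips with 20 to 120 N. Pads are 22 mm wide; open, the fingers measure 114 mm over their backs; the gripper's body (76 mm by 85 mm) begins 54 mm behind the grasp point. The pads swing forward as they close: fully open they stand 13 mm farther back than shut.
Start: joints at [1.11, 0.276, -0.026, 1.268, 0, 1.467], TCP at [0.219, 0.585, 0.195] pointing down, gripper open.
Joint ranges: [-3.12, 3.12], [-0.85, 1.88], [-1.08, 1.24], [-1.95, 2.15], [-1.57, 1.53], [-3.14, 3.14]. Speed limits (rad/s): [2.57, 2.57, 3.14, 3.14, 3.14, 3.14].

## Interface

Orientations are given as a 3x3 rotation matrix whose columns are the frame's x, y, z axes.
In Python, from workcell import sense, read_camera, camera_params, job_done gives the robot as it stands. The module is installed in compiled form; this text tells all that it offers.
- The arm moves only by the tool carry_out, never from a script. Its argument "rows" is a list of rows, each a list of 7 numbers: the opening, from 0 (shut) to 1 (fully open), then the shift along the tool's x, y, z in cm, then the turn, a rotation vector about the tool's x, y, z in degrees. A call has exactly 5 rows; each row is the pose to reach, as a shift and turn from the pose commanded when the call began, along the tool's axes at that moment; what a row does not reach only later rows make up. A row lasts 1/10 s, in which the tool goes at most 50 mm and 8.59 degrees, less where a joint would pass 70% of its speed; a pose out of reach is approached as far as the arm can. A call with a gripper value outside its range is refused whole. The fingers move at their own pace and stop on an object; "squeeze" is the grip in N (left out, the last holds). Time passes only in rows, so rows that repeat a pose let the fingers close, or fill a call up. It gives the time, the measured TCP pose, the force, the opening and the grip force at its end, in the units of the state.
- sense(): the state, without advancing time (a new reading comes with each control period).
- read_camera(name): name is "scene" or "top" or "wrist"; returns the picture (480x640x3 uint8, red, green, blue); there is no depth.
- camera_params(name): a dict with "vfov" (degrees; the focal length in pixels is half the picture's height over the tangent of half this angle, whatever the lens; pixels are square), "cx", "cy" (the principal point, pixels), "R" (3x3) and "t" (3): a world point X has camera coordinates R X + t. Camera axes: x right, y down, z forward; pixel columns grow to the right and rows downward; lengths in m; the calibration is good to about 2 mm. A picture is of the moment at which its call begins: read the wrist's pose just before it. camera_params takes no time and is no camera call; for the wrist camera it gives the pose at the moment of the call.
- job_done(): hands the job in; it is judged then, once.
The state is a dict: "clock": time; "joint_positions": joint angles; "dq": joint speeds; "tau": joint torques, N m; "tcp_pos": TCP position; "tcp_rot": TCP orientation; "contact_force": force on the tool from outside, world axes, zero at the start; "torque": the same for the moment, N m; "gripper_width": finger opening in m; "grasp_force": force on a finger pad.
Only numpy, scipy, OpenCV 4.12 (cv2) and the standard library are available. Lean on these libraries where they do the work, as an engineer would, in place of code of your own. Each camera call takes 0.05 s, during which the arm holds its last target. There are 200 camera calls.

## Task

One of the three identical closed parts cases on the keyboard assembly bench holds a brass keyboard weight; the other two hold only foam. Lift the cases one at a time to find the heavy one, putting each light one back upright where it stood, then set the heavy case gently down into the aluminium nest, flat and upright between its four corner brackets.

Things in the scene. Friction and masses are not known exactly. Their poses are not given: they have to be found in the camera images.
- case_a: One of three identical closed grey plastic cases with a black lid panel, 84 mm long (x), 56 wide (y), 44 high, flat vertical sides. Stands upright on the bench. Origin: centre of its underside; z up. Weighs about 0.1 kg with only foam inside, about 0.5 kg with the brass weight; which of the three holds it changes from run to run and cannot be seen.
- case_b: One of three identical closed grey plastic cases with a black lid panel, 84 mm long (x), 56 wide (y), 44 high, flat vertical sides. Stands upright on the bench. Origin: centre of its underside; z up. Weighs about 0.1 kg with only foam inside, about 0.5 kg with the brass weight; which of the three holds it changes from run to run and cannot be seen.
- case_c: One of three identical closed grey plastic cases with a black lid panel, 84 mm long (x), 56 wide (y), 44 high, flat vertical sides. Stands upright on the bench. Origin: centre of its underside; z up. Weighs about 0.1 kg with only foam inside, about 0.5 kg with the brass weight; which of the three holds it changes from run to run and cannot be seen.
- nest: Fixed aluminium plate, 116 (x) by 88 (y) mm, 6 mm thick, with four dark steel L-shaped corner brackets 14 mm tall above it. Room between them: 98 mm along x, 70 mm along y, so a case lies with its length along x, either way round, 7 mm to spare each side. The middle 74 mm of the long sides is open. Origin: centre of the plate's underside, on the bench; the case rests 6 mm above it.
Not all that is in view belongs to the job. Of the things like the nest, leave any that is orange; of the rest the larger one is meant. What is shaped like the case_a but blue is not meant.

How it is judged:
On the way:
1. a case has been lifted clear of the bench (20 mm or more) (height (world z) of any of case_a, case_b, case_c above 0.02 m), for 0.1 s.
At the end, for the whole second after the job is handed in: The heavy case (pressing with over 3 N) rests flat in the nest: centre within 15 mm of the nest's, length within 0.2 rad of its x, underside 2 to 10 mm above its origin, upright within 0.1 rad; the light cases stand upright within 0.1 rad, within 40 mm of their starts; all at rest (((horizontal distance between case_a and nest below 0.015 m and angle between the x axis of case_a and the x axis of nest, either way round below 0.2 rad and z of case_a in the frame of nest between 0.002 and 0.01 m and angle between each of case_a, case_b, case_c's own z axis and vertical below 0.1 rad and contact force between case_a and nest above 3 N and linear speed of each of case_a, case_b, case_c below 0.02 m/s and distance of each of case_b, case_c from where it was at the start of the episode below 0.04 m) or (horizontal distance between case_b and nest below 0.015 m and angle between the x axis of case_b and the x axis of nest, either way round below 0.2 rad and z of case_b in the frame of nest between 0.002 and 0.01 m and angle between each of case_b, case_a, case_c's own z axis and vertical below 0.1 rad and contact force between case_b and nest above 3 N and linear speed of each of case_b, case_a, case_c below 0.02 m/s and distance of each of case_a, case_c from where it was at the start of the episode below 0.04 m) or (horizontal distance between case_c and nest below 0.015 m and angle between the x axis of case_c and the x axis of nest, either way round below 0.2 rad and z of case_c in the frame of nest between 0.002 and 0.01 m and angle between each of case_c, case_a, case_b's own z axis and vertical below 0.1 rad and contact force between case_c and nest above 3 N and linear speed of each of case_c, case_a, case_b below 0.02 m/s and distance of each of case_a, case_b from where it was at the start of the episode below 0.04 m))); the robot touches nothing.
It fails at once if a case is let go in the air, 25 mm or more above the bench ((height (world z) of case_a above 0.025 m and contact force between case_a and the fingers below 0.2 N) or (height (world z) of case_b above 0.025 m and contact force between case_b and the fingers below 0.2 N) or (height (world z) of case_c above 0.025 m and contact force between case_c and the fingers below 0.2 N)).
It also fails if it takes over 67 s, if anything falls off the work surface, if the arm or the gripper's body presses on something with over 40 N, if the wrist force passes 120 N, or if a joint passes its speed limit or range.

## Working session

There is one attempt and no reset: what is moved stays moved. The work goes in short steps, Python scripts to look and compute and a tool call to move; the robot and the scene stay as the last step left them, time stands still between calls to the robot, and variables do not carry over. Pictures are saved under pics/ and viewed, at most 10 in all, crops included, and the job is handed in when it is done.

Besides the shell and the picture viewer there is one more tool, called after "Call:" as a command line: name --pt "numbers of a row" for each row, then --argument value for the rest. carry_out: Moves the arm, as the interface text tells. Its arguments: {"type":"object","properties":{"rows":{"type":"array","items":{"type":"array","items":{"type":"number"}}},"squeeze":{"type":"number"}},"required":["rows"]}

```bash
mkdir -p pics
python3 - <<'E'
from workcell import *
import cv2
for n in("top","scene"):
    im=read_camera(n); cv2.imwrite(f"pics/{n}0.png",im[:,:,::-1]); print(n,camera_params(n))
s=sense();print(s)
E
```

```text
top {'vfov': 53.5284906068773, 'cx': 325.3678274217616, 'cy': 237.14634340221548, 'R': array([[-0.02401662, -0.99947926,  0.02154998],
       [-0.99577997,  0.02200673, -0.08909522],
       [ 0.08857458, -0.0235988 , -0.99578996]]), 't': array([-0.01234272,  0.46808912,  0.88352045])}
scene {'vfov': 57.86033414039981, 'cx': 320.19328688671425, 'cy': 233.71082760836833, 'R': array([[ 0.48023346,  0.87697952, -0.01681492],
       [ 0.61329332, -0.34942095, -0.7083617 ],
       [-0.62709419,  0.32986652, -0.70564931]]), 't': array([-0.2275615 , -0.25754739,  1.19685819])}
{'clock': 0.1, 'joint_positions': array([ 1.10957244e+00,  2.77087196e-01, -2.77309734e-02,  1.26801150e+00,
        2.53481788e-06,  1.46739632e+00]), 'dq': array([-0.00041597, -0.00267261,  0.00444706, -0.00236489, -0.00069927,
       -0.00071366]), 'tau': array([ 7.52714986e-04, -4.46707392e+01,  2.96128786e+01,  8.39793705e-03,
       -4.60825379e-05, -5.25011117e-06]), 'tcp_pos': array([0.21855944, 0.58471163, 0.19405882]), 'tcp_rot': array([[-9.36661101e-01,  3.50235863e-01, -9.07196823e-04],
       [ 3.50236973e-01,  9.36659357e-01, -1.81974554e-03],
       [ 2.12394242e-04, -2.02221873e-03, -9.99997933e-01]]), 'contact_force': array([-0.49299311,  0.59776582,  0.53734406]), 'torque': array([-0.01899957,  0.01274529,  0.05725669]), 'grasp_force': 0.0, 'gripper_width': 0.08550220438297673}
```

View pics/top0.png

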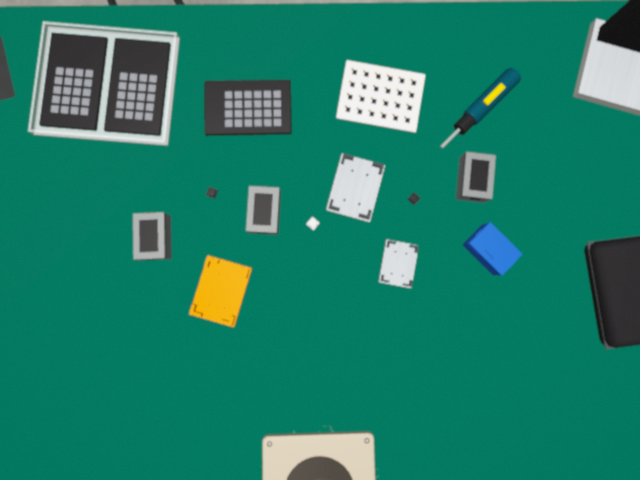

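View pics/scene0.png

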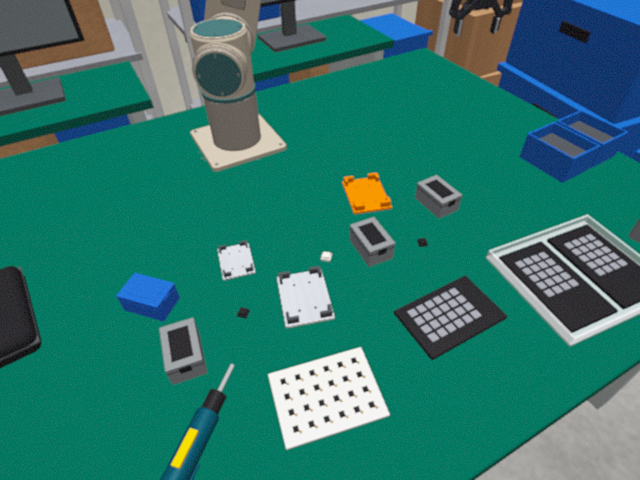

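Candidates (top view):
- **Nests:** the orange one at (220,291) is excluded, and the small aluminium one at (399,263) is excluded by size. The large aluminium one at (356,187) is the target. The white hole plate at (381,96) is not a nest.
- **Cases:** grey ones at (151,235), (263,210) and (478,176). The blue one at (493,249) is excluded.

I'll take one close crop to check.

Run:
```python
import cv2,numpy as np
im=cv2.imread("pics/top0.png")
c=[cv2.resize(im[y-37:y+37,x-50:x+50],(400,296),interpolation=cv2.INTER_CUBIC) for x,y in((151,235),(263,210),(478,176),(356,187))]
cv2.imwrite("pics/m.png",np.vstack([np.hstack(c[:2]),np.hstack(c[2:])]))
```

```text
(no output)
```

View pics/m.png

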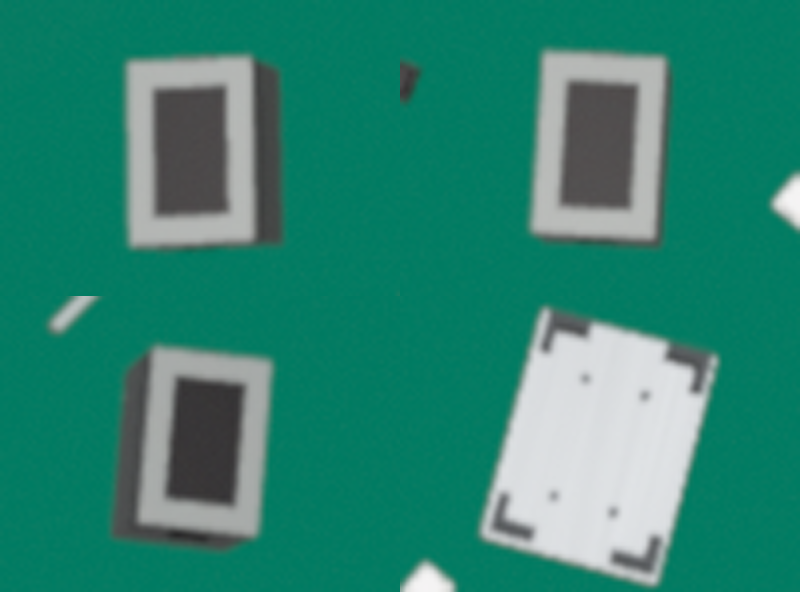

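```bash
cat > h.py <<'E'
import numpy as np
from workcell import *
def ray(name,px,z):
    p=camera_params(name);f=240/np.tan(np.radians(p["vfov"]/2));R,t=p["R"],p["t"]
    o=-R.T@t; out=[]
    for u,v in px:
        d=R.T@np.array([(u-p["cx"])/f,(v-p["cy"])/f,1]);out.append(o+d*(z-o[2])/d[2])
    return np.array(out)[:,:2]
def rect(name,px,z): # corners TL TR BR BL, image up=+x
    w=ray(name,px,z);c=w.mean(0);a=(w[0]+w[1]-w[2]-w[3])/2;b=(w[0]+w[3]-w[1]-w[2])/2
    return c,np.degrees(np.arctan2(a[1],a[0])),np.degrees(np.arctan2(-b[0],b[1])),np.hypot(*a),np.hypot(*b)
def go(x,y,z,deg):
    """shift (cm, tool axes) and turn (deg) to a tool-down pose, tool y closing dir along world y rotated by deg"""
    from scipy.spatial.transform import Rotation as Ro
    s=sense();R=s["tcp_rot"];best=None
    for k in(0,180):
        a=np.radians(deg+k);T=np.array([[np.cos(a),np.sin(a),0],[np.sin(a),-np.cos(a),0],[0,0,-1]])
        rv=Ro.from_matrix(R.T@T).as_rotvec(degrees=True)
        if best is None or np.linalg.norm(rv)<np.linalg.norm(best):best=rv
    return (R.T@(np.array([x,y,z])-s["tcp_pos"])*100).round(2),best.round(2)
E
python3 - <<'E'
from h import *
np.set_printoptions(precision=4,suppress=True)
D=dict(c1=((151,235),[(127,61),(251,55),(257,243),(129,248)],.044),c2=((263,210),[(144,51),(267,57),(260,242),(131,236)],.044),
c3=((478,176),[(153,50),(273,62),(258,242),(137,228)],.044),nest=((356,187),[(144,11),(317,58),(258,289),(81,241)],.008))
for k,((x,y),c,z) in D.items(): print(k,rect("top",[(u/4+x-50-.4,v/4+y-37-.4) for u,v in c],z))
for n,p in(("c1",[(416,189),(437,175.5),(462,193),(440,206)]),("nestscene",[(277,275),(324,267),(334,319),(285,327)])):
    print(n,ray("scene",p,.044 if n=="c1" else .006).mean(0))
E
```

```text
c1 (array([0.476 , 0.3027]), np.float64(1.7133534789401743), np.float64(1.27321308443395), np.float64(0.08665306253857838), np.float64(0.05742809366490989))
c2 (array([0.5204, 0.0924]), np.float64(-3.763910725766728), np.float64(-3.9516094333080227), np.float64(0.08676696203050377), np.float64(0.05842475551598191))
c3 (array([ 0.5772, -0.3153]), np.float64(-7.924497823844185), np.float64(-7.329133047247201), np.float64(0.08642603959644861), np.float64(0.057413057439954694))
nest (array([ 0.5659, -0.0848]), np.float64(-16.32031307682811), np.float64(-16.531633090247805), np.float64(0.11798036398635817), np.float64(0.08836323343753388))
c1 [0.483  0.2945]
nestscene [ 0.5674 -0.0835]
```

The crops show three upright grey cases with sizes that fit. The nest is the large aluminium plate, turned about −16°. I'm heading to the first case, on the left.

```bash
python3 -c "
from h import *
print(go(.476,.3027,.13,1.5))"
```

```text
(array([-33.99, -17.39,   6.43]), array([ -0.11,  -0.03, -22.  ]))
```

Call:
carry_out --pt "1 -4 -2 0.8 0 0 -2.5" --pt "1 -8 -4 1.6 0 0 -5" --pt "1 -12 -6 2.4 0 0 -7.5" --pt "1 -16 -8 3.2 0 0 -10" --pt "1 -20 -10 4 0 0 -12" --squeeze 40

```text
clock: 0.6
tcp_pos: [0.3718, 0.42, 0.1544]
tcp_rot: [[-0.989, 0.146, -0.0], [0.146, 0.989, -0.0], [0.0, -0.001, -1.0]]
contact_force: [1.0, 0.3, -0.3]
gripper_width: 0.0854
grasp_force: 0.0
```

```bash
python3 -c "
from h import *
print(go(.476,.3027,.13,1.5))"
```

```text
(array([-12.02, -10.09,   2.44]), array([-0.03, -0.02, -9.89]))
```

Call:
carry_out --pt "1 -4 -3.3 0.8 0 0 -3.3" --pt "1 -8 -6.7 1.6 0 0 -6.6" --pt "1 -12 -10 2.4 0 0 -9.9" --pt "1 -12 -10 2.4 0 0 -9.9" --pt "1 -12 -10 2.4 0 0 -9.9"

```text
clock: 1.1
tcp_pos: [0.4755, 0.3035, 0.1303]
tcp_rot: [[-1.0, -0.021, -0.002], [-0.021, 1.0, -0.001], [0.002, -0.0, -1.0]]
contact_force: [-0.8, -0.0, 0.1]
gripper_width: 0.0855
grasp_force: 0.0
```

```bash
python3 -c "
from h import *
import cv2
print(go(.476,.3027,.012,1.5))
p=camera_params('wrist');print(p);c=p
f=240/np.tan(np.radians(p['vfov']/2))
im=read_camera('wrist');cv2.imwrite('pics/w1.png',im[:,:,::-1])"
```

```text
(array([-0.07, -0.08, 11.83]), array([-0.03, -0.09, -0.32]))
{'vfov': 68.38513528711518, 'cx': 320.96222147521087, 'cy': 240.86081894255778, 'R': array([[-2.06442872e-02,  9.99786853e-01,  2.47864041e-04],
       [ 9.55455013e-01,  1.96558859e-02,  2.94481518e-01],
       [ 2.94413879e-01,  6.31618398e-03, -9.55657142e-01]]), 't': array([-0.29386915, -0.47856804,  0.17540736])}
```

View pics/w1.png

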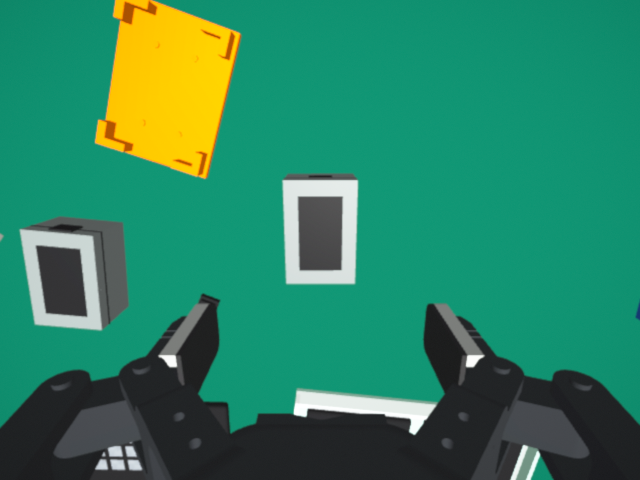

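The wrist view shows the case centred between the fingers, with lid corners at about (283,181), (357,181), (356,284) and (286,284).

```bash
python3 -c "
from h import *
w=ray('wrist',[(283,181),(357,181),(356,284),(286,284)],.044);print(w,w.mean(0))"
```

```text
[[0.4343774  0.27569968]
 [0.4331338  0.3308876 ]
 [0.51663128 0.33447393]
 [0.51790372 0.27739189]] [0.47551155 0.30461327]
```

Call:
carry_out --pt "1 0 0.05 4 0 0 0" --pt "1 0 0.05 8 0 0 0" --pt "1 0 0.05 10.5 0 0 0" --pt "1 0 0.05 11.8 0 0 0" --pt "1 0 0.05 11.8 0 0 0"

```text
clock: 1.65
tcp_pos: [0.4725, 0.3059, 0.0115]
tcp_rot: [[-1.0, -0.026, -0.004], [-0.026, 1.0, -0.002], [0.004, -0.001, -1.0]]
contact_force: [-0.1, 0.2, -0.2]
gripper_width: 0.0855
grasp_force: 0.0
```

Call:
carry_out --pt "0.3 0 0 0 0 0 0" --pt "0.3 0 0 0 0 0 0" --pt "0.3 0 0 0 0 0 0" --pt "0.3 0 0 0 0 0 0" --pt "0.3 0 0 0 0 0 0"

```text
clock: 2.15
tcp_pos: [0.4756, 0.3057, 0.0138]
tcp_rot: [[-1.0, -0.024, 0.001], [-0.024, 1.0, 0.001], [-0.001, 0.001, -1.0]]
contact_force: [-0.5, -0.6, 0.4]
gripper_width: 0.0252
grasp_force: 0.0
```

The fingers closed past the case width, so I'm looking.

```bash
python3 -c "
from h import *
import cv2
print(sense())
a=read_camera('wrist');b=read_camera('scene')
cv2.imwrite('pics/w2.png',np.hstack([cv2.resize(a,(400,300)),cv2.resize(b[100:340,300:620],(400,300))])[:,:,::-1])"
```

```text
{'clock': 2.15, 'joint_positions': array([ 4.56994505e-01,  3.29281600e-01, -3.71573281e-01,  8.68668248e-01,
       -1.83345515e-05,  4.32742427e-01]), 'dq': array([-0.00107571,  0.00596082, -0.00619739, -0.00105089,  0.00011386,
        0.00037749]), 'tau': array([ 4.25991579e-02, -4.19081855e+01,  2.41339642e+01, -1.49215932e-02,
        1.62743829e-03,  2.34992876e-04]), 'tcp_pos': array([0.4756309 , 0.30574198, 0.01381996]), 'tcp_rot': array([[-9.99705264e-01, -2.42499868e-02,  1.15063515e-03],
       [-2.42493720e-02,  9.99705792e-01,  5.45348903e-04],
       [-1.16352133e-03,  5.17285989e-04, -9.99999189e-01]]), 'contact_force': array([-0.47052658, -0.58409812,  0.41369563]), 'torque': array([-0.03114999, -0.02722534, -0.00501519]), 'grasp_force': 0.0, 'gripper_width': 0.025245697588664767}
```

View pics/w2.png

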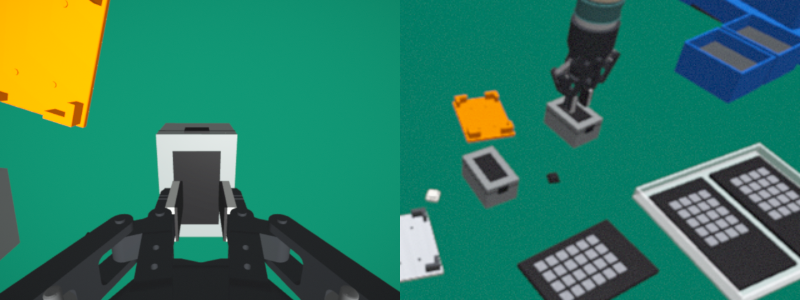

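The picture shows the fingertips still above the lid, at about (290,290) in full-frame pixels. The real finger ends therefore sit about 40 mm behind the reported TCP. I'll find the offset by touching the lid gently.

Call:
carry_out --pt "0.3 0 0 0.1 0 0 0" --pt "0.3 0 0 0.2 0 0 0" --pt "0.3 0 0 0.3 0 0 0" --pt "0.3 0 0 0.4 0 0 0" --pt "0.3 0 0 0.5 0 0 0"

```text
clock: 2.75
tcp_pos: [0.475, 0.3055, 0.0079]
tcp_rot: [[-1.0, -0.024, -0.0], [-0.024, 1.0, -0.0], [0.0, -0.0, -1.0]]
contact_force: [-0.3, 0.1, -0.4]
gripper_width: 0.0263
grasp_force: 0.0
```

Call:
carry_out --pt "0.3 0 0 0.1 0 0 0" --pt "0.3 0 0 0.2 0 0 0" --pt "0.3 0 0 0.3 0 0 0" --pt "0.3 0 0 0.4 0 0 0" --pt "0.3 0 0 0.5 0 0 0"

```text
clock: 3.25
tcp_pos: [0.4751, 0.3056, 0.0076]
tcp_rot: [[-1.0, -0.025, 0.0], [-0.025, 1.0, -0.0], [-0.0, -0.0, -1.0]]
contact_force: [-10.7, -6.4, 34.9]
gripper_width: 0.0258
grasp_force: 17.6
```

The fingers touched the lid (top at z=44 mm) with the TCP reported at about 8 mm, so the tips are about 36 mm behind the reported TCP. I'll back off, open and go deeper.

Call:
carry_out --pt "0.3 0 0 -2 0 0 0" --pt "0.3 0 0 -4 0 0 0" --pt "1 0 0 -4 0 0 0" --pt "1 0 0 -4 0 0 0" --pt "1 0 0 -4 0 0 0"

```text
clock: 3.75
tcp_pos: [0.4741, 0.3051, 0.0419]
tcp_rot: [[-1.0, -0.024, -0.002], [-0.024, 1.0, -0.001], [0.002, -0.001, -1.0]]
contact_force: [0.6, -0.2, -0.7]
gripper_width: 0.0681
grasp_force: 0.0
```

Call:
carry_out --pt "1 0 0 0 0 0 0" --pt "1 0 0 0 0 0 0" --pt "1 0 0 1.5 0 0 0" --pt "1 0 0 3 0 0 0" --pt "1 0 0 3 0 0 0"

```text
clock: 4.25
tcp_pos: [0.4728, 0.3044, 0.0107]
tcp_rot: [[-1.0, -0.024, -0.005], [-0.024, 1.0, -0.002], [0.005, -0.002, -1.0]]
contact_force: [-0.3, -1.4, -1.1]
gripper_width: 0.0854
grasp_force: 0.0
```

Call:
carry_out --pt "1 0 0 1 0 0 0" --pt "1 0 0 2 0 0 0" --pt "1 0 0 2.8 0 0 0" --pt "1 0 0 3.5 0 0 0" --pt "1 0 0 3.5 0 0 0"

```text
clock: 4.75
tcp_pos: [0.474, 0.305, -0.0232]
tcp_rot: [[-1.0, -0.024, -0.002], [-0.024, 1.0, -0.001], [0.002, -0.001, -1.0]]
contact_force: [-0.8, 0.1, 0.9]
gripper_width: 0.0852
grasp_force: 0.0
```

Call:
carry_out --pt "0.5 0 0 0 0 0 0" --pt "0.5 0 0 0 0 0 0" --pt "0.5 0 0 0 0 0 0" --pt "0.5 0 0 0 0 0 0" --pt "0.5 0 0 0 0 0 0"

```text
clock: 5.25
tcp_pos: [0.4758, 0.3059, -0.0212]
tcp_rot: [[-1.0, -0.024, 0.001], [-0.024, 1.0, 0.001], [-0.001, 0.001, -1.0]]
contact_force: [1.1, -0.9, 2.7]
gripper_width: 0.0554
grasp_force: 44.2
```

Call:
carry_out --pt "0.5 0 0 -1 0 0 0" --pt "0.5 0 0 -2 0 0 0" --pt "0.5 0 0 -3 0 0 0" --pt "0.5 0 0 -4 0 0 0" --pt "0.5 0 0 -4 0 0 0"

```text
clock: 5.75
tcp_pos: [0.4768, 0.3064, 0.0203]
tcp_rot: [[-1.0, -0.024, 0.004], [-0.024, 1.0, 0.002], [-0.004, 0.002, -1.0]]
contact_force: [-0.3, 0.3, -1.7]
gripper_width: 0.0555
grasp_force: 43.9
```

Call:
carry_out --pt "0.5 0 0 0 0 0 0" --pt "0.5 0 0 0 0 0 0" --pt "0.5 0 0 0 0 0 0" --pt "0.5 0 0 0 0 0 0" --pt "0.5 0 0 0 0 0 0"

```text
clock: 6.25
tcp_pos: [0.4748, 0.3054, 0.0177]
tcp_rot: [[-1.0, -0.024, -0.001], [-0.024, 1.0, -0.0], [0.001, -0.0, -1.0]]
contact_force: [0.5, -0.4, -1.0]
gripper_width: 0.055
grasp_force: 43.9
```

About 1 N, so this case is light. I'm putting it back.

Call:
carry_out --pt "0.5 0 0 1.5 0 0 0" --pt "0.5 0 0 3 0 0 0" --pt "0.5 0 0 3.6 0 0 0" --pt "0.5 0 0 4 0 0 0" --pt "0.5 0 0 4 0 0 0"

```text
clock: 6.75
tcp_pos: [0.4752, 0.3056, -0.0212]
tcp_rot: [[-1.0, -0.024, 0.0], [-0.024, 1.0, 0.0], [-0.0, 0.0, -1.0]]
contact_force: [0.7, 0.9, -0.3]
gripper_width: 0.0553
grasp_force: 43.8
```

Call:
carry_out --pt "0.5 0 0 0 0 0 0" --pt "1 0 0 0 0 0 0" --pt "1 0 0 0 0 0 0" --pt "1 0 0 0 0 0 0" --pt "1 0 0 0 0 0 0"

```text
clock: 7.25
tcp_pos: [0.4752, 0.3056, -0.0219]
tcp_rot: [[-1.0, -0.024, 0.0], [-0.024, 1.0, 0.0], [-0.0, 0.0, -1.0]]
contact_force: [-0.0, -0.6, 0.5]
gripper_width: 0.0854
grasp_force: 0.0
```

Call:
carry_out --pt "1 0 0 0 0 0 0" --pt "1 0 0 -2.5 0 0 0" --pt "1 0 0 -5 0 0 0" --pt "1 0 0 -7.5 0 0 0" --pt "1 0 0 -10 0 0 0"

```text
clock: 7.75
tcp_pos: [0.4749, 0.3054, 0.079]
tcp_rot: [[-1.0, -0.024, -0.0], [-0.024, 1.0, -0.0], [0.0, -0.0, -1.0]]
contact_force: [-0.1, -0.6, -0.9]
gripper_width: 0.0854
grasp_force: 0.0
```

```bash
python3 -c "
from h import *
print(go(.5204,.0924,.08,-3.8),go(.5204,.0924,-.024,-3.8))"
```

```text
(array([ -4.03, -21.41,  -0.1 ]), array([-0.01, -0.01,  5.2 ])) (array([ -4.03, -21.41,  10.3 ]), array([-0.01, -0.01,  5.2 ]))
```

Call:
carry_out --pt "1 -0.8 -4.3 0 0 0 1" --pt "1 -1.6 -8.6 0 0 0 2" --pt "1 -2.4 -12.9 0 0 0 3" --pt "1 -3.2 -17.2 0 0 0 4" --pt "1 -4 -21.4 0 0 0 5.2"

```text
clock: 8.25
tcp_pos: [0.5204, 0.0909, 0.0782]
tcp_rot: [[-0.998, 0.067, 0.0], [0.067, 0.998, 0.0], [-0.0, 0.0, -1.0]]
contact_force: [-0.0, 0.2, -0.4]
gripper_width: 0.0853
grasp_force: 0.0
```

Call:
carry_out --pt "1 0 0 0 0 0 0" --pt "1 0 0 0 0 0 0" --pt "1 0 0 0 0 0 0" --pt "1 0 0 2 0 0 0" --pt "1 0 0 2 0 0 0"

```text
clock: 8.75
tcp_pos: [0.5177, 0.0938, 0.0561]
tcp_rot: [[-0.998, 0.064, -0.005], [0.064, 0.998, -0.0], [0.005, -0.0, -1.0]]
contact_force: [-1.8, -0.4, -1.5]
gripper_width: 0.0856
grasp_force: 0.0
```

```bash
python3 -c "
from h import *
import cv2
print(go(.5204,.0924,-.024,-3.8))
im=read_camera('wrist');cv2.imwrite('pics/w3.png',im[:,:,::-1])"
```

```text
(array([-0.32, -0.12,  8.01]), array([-0.02, -0.27,  0.13]))
```

View pics/w3.png

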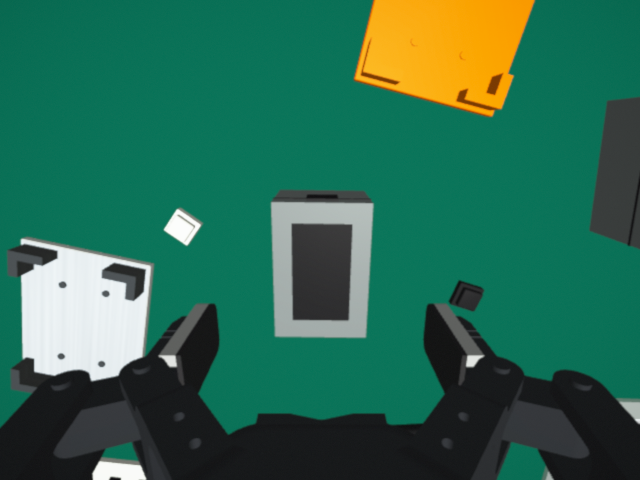

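The case is centred at about (321,268). The black keycap at (466,294) and the white one at (183,226) are clear of the fingers.

Call:
carry_out --pt "1 -0.1 0 3 0 0 0" --pt "1 -0.1 0 5.5 0 0 0" --pt "1 -0.1 0 7 0 0 0" --pt "1 -0.1 0 8 0 0 0" --pt "1 -0.1 0 8 0 0 0"

```text
clock: 9.3
tcp_pos: [0.5202, 0.0931, -0.0227]
tcp_rot: [[-0.998, 0.065, -0.002], [0.065, 0.998, -0.0], [0.002, -0.0, -1.0]]
contact_force: [-0.2, 0.0, 1.2]
gripper_width: 0.0852
grasp_force: 0.0
```

Call:
carry_out --pt "0.5 0 0 0 0 0 0" --pt "0.5 0 0 0 0 0 0" --pt "0.5 0 0 0 0 0 0" --pt "0.5 0 0 0 0 0 0" --pt "0.5 0 0 0 0 0 0"

```text
clock: 9.8
tcp_pos: [0.5229, 0.0927, -0.0205]
tcp_rot: [[-0.998, 0.066, 0.003], [0.066, 0.998, 0.0], [-0.003, 0.001, -1.0]]
contact_force: [-0.3, 1.0, 5.7]
gripper_width: 0.0551
grasp_force: 44.2
```

Call:
carry_out --pt "0.5 0 0 0 0 0 0" --pt "0.5 0 0 -1 0 0 0" --pt "0.5 0 0 -2 0 0 0" --pt "0.5 0 0 -3 0 0 0" --pt "0.5 0 0 -4 0 0 0"

```text
clock: 10.3
tcp_pos: [0.5213, 0.0925, 0.0191]
tcp_rot: [[-0.998, 0.066, 0.0], [0.066, 0.998, 0.0], [-0.0, 0.0, -1.0]]
contact_force: [-0.3, -0.1, -0.2]
gripper_width: 0.0552
grasp_force: 43.3
```

Call:
carry_out --pt "0.5 0 0 0 0 0 0" --pt "0.5 0 0 0 0 0 0" --pt "0.5 0 0 0 0 0 0" --pt "0.5 0 0 0 0 0 0" --pt "0.5 0 0 0 0 0 0"

```text
clock: 10.8
tcp_pos: [0.5208, 0.0925, 0.0176]
tcp_rot: [[-0.998, 0.066, -0.001], [0.066, 0.998, -0.0], [0.001, -0.0, -1.0]]
contact_force: [-0.9, -0.1, -1.1]
gripper_width: 0.0551
grasp_force: 43.4
```

This one is light as well. I'm putting it back and going on to the third.

Call:
carry_out --pt "0.5 0 0 1.5 0 0 0" --pt "0.5 0 0 3 0 0 0" --pt "0.5 0 0 3.6 0 0 0" --pt "0.5 0 0 4 0 0 0" --pt "0.5 0 0 4 0 0 0"

```text
clock: 11.3
tcp_pos: [0.5204, 0.0924, -0.0206]
tcp_rot: [[-0.998, 0.066, -0.002], [0.066, 0.998, -0.0], [0.002, -0.001, -1.0]]
contact_force: [-5.7, -0.7, 11.1]
gripper_width: 0.0554
grasp_force: 44.7
```

Call:
carry_out --pt "0.5 0 0 0 0 0 0" --pt "1 0 0 0 0 0 0" --pt "1 0 0 0 0 0 0" --pt "1 0 0 0 0 0 0" --pt "1 0 0 0 0 0 0"

```text
clock: 11.8
tcp_pos: [0.5214, 0.0925, -0.0219]
tcp_rot: [[-0.998, 0.066, 0.0], [0.066, 0.998, -0.0], [-0.0, -0.0, -1.0]]
contact_force: [0.1, -0.5, -0.0]
gripper_width: 0.0857
grasp_force: 0.0
```

Call:
carry_out --pt "1 0 0 0 0 0 0" --pt "1 0 0 -2.5 0 0 0" --pt "1 0 0 -5 0 0 0" --pt "1 0 0 -7.5 0 0 0" --pt "1 0 0 -10 0 0 0"

```text
clock: 12.3
tcp_pos: [0.521, 0.0925, 0.0788]
tcp_rot: [[-0.998, 0.066, -0.001], [0.066, 0.998, -0.0], [0.001, -0.0, -1.0]]
contact_force: [0.5, 0.2, -0.2]
gripper_width: 0.0856
grasp_force: 0.0
```

```bash
python3 -c "
from h import *
print(go(.5772,-.3153,.08,-7.6))"
```

```text
(array([ -8.31, -40.32,  -0.12]), array([-0.  , -0.03,  3.8 ]))
```

Call:
carry_out --pt "1 -0.8 -4 0 0 0 0.5" --pt "1 -1.6 -8 0 0 0 1" --pt "1 -2.5 -12 0 0 0 1.5" --pt "1 -3.3 -16 0 0 0 2" --pt "1 -4.1 -20 0 0 0 2"

```text
clock: 12.8
tcp_pos: [0.549, -0.1113, 0.0781]
tcp_rot: [[-0.995, 0.101, 0.0], [0.101, 0.995, 0.0], [-0.0, 0.0, -1.0]]
contact_force: [0.6, -0.7, -1.1]
gripper_width: 0.0855
grasp_force: 0.0
```

Call:
carry_out --pt "1 -0.8 -4 0 0 0 0.5" --pt "1 -1.6 -8 0 0 0 1" --pt "1 -2.5 -12 0 0 0 1.5" --pt "1 -3.3 -16 0 0 0 1.8" --pt "1 -4.2 -20.3 0 0 0 1.8"

```text
clock: 13.3
tcp_pos: [0.57, -0.3173, 0.0778]
tcp_rot: [[-0.991, 0.132, -0.0], [0.132, 0.991, 0.001], [0.0, 0.001, -1.0]]
contact_force: [1.0, -0.6, 0.2]
gripper_width: 0.0848
grasp_force: 0.0
```

Call:
carry_out --pt "1 0 0 0 0 0 0" --pt "1 0 0 0 0 0 0" --pt "1 0 0 0 0 0 0" --pt "1 0 0 2 0 0 0" --pt "1 0 0 2 0 0 0"

```text
clock: 13.8
tcp_pos: [0.5681, -0.3128, 0.0557]
tcp_rot: [[-0.991, 0.13, -0.005], [0.13, 0.991, 0.003], [0.005, 0.003, -1.0]]
contact_force: [-0.5, 1.3, -0.9]
gripper_width: 0.0856
grasp_force: 0.0
```

```bash
python3 -c "
from h import *
import cv2
print(go(.5772,-.3153,-.022,-7.6))
im=read_camera('wrist');cv2.imwrite('pics/w4.png',im[:,:,::-1])"
```

```text
(array([-0.98, -0.15,  7.76]), array([ 0.16, -0.29,  0.1 ]))
```

View pics/w4.png

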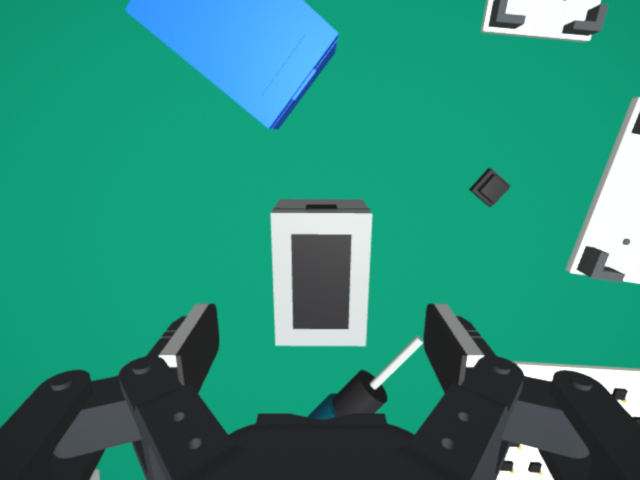

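The case is centred at about (321,279). The screwdriver tip at (420,342) is about 50 mm ahead of the finger line, so it is clear.

Call:
carry_out --pt "1 -0.8 0 3 0 0 0" --pt "1 -0.8 0 5.5 0 0 0" --pt "1 -0.8 0 7 0 0 0" --pt "1 -0.8 0 7.9 0 0 0" --pt "1 -0.8 0 7.9 0 0 0"

```text
clock: 14.35
tcp_pos: [0.5773, -0.316, -0.0218]
tcp_rot: [[-0.991, 0.132, -0.002], [0.132, 0.991, 0.001], [0.002, 0.001, -1.0]]
contact_force: [0.3, 0.1, 1.4]
gripper_width: 0.0856
grasp_force: 0.0
```

Call:
carry_out --pt "0.5 0 0 0 0 0 0" --pt "0.5 0 0 0 0 0 0" --pt "0.5 0 0 0 0 0 0" --pt "0.5 0 0 0 0 0 0" --pt "0.5 0 0 0 0 0 0" --squeeze 60

```text
clock: 14.85
tcp_pos: [0.5796, -0.3172, -0.019]
tcp_rot: [[-0.991, 0.132, 0.003], [0.132, 0.991, -0.0], [-0.003, 0.0, -1.0]]
contact_force: [0.0, 0.5, 5.2]
gripper_width: 0.0546
grasp_force: 67.7
```

Call:
carry_out --pt "0.5 0 0 0 0 0 0" --pt "0.5 0 0 -1 0 0 0" --pt "0.5 0 0 -2 0 0 0" --pt "0.5 0 0 -3 0 0 0" --pt "0.5 0 0 -4 0 0 0"

```text
clock: 15.35
tcp_pos: [0.5778, -0.317, 0.0196]
tcp_rot: [[-0.991, 0.132, -0.001], [0.132, 0.991, 0.0], [0.001, -0.0, -1.0]]
contact_force: [0.3, 0.8, -4.4]
gripper_width: 0.0545
grasp_force: 66.5
```

Call:
carry_out --pt "0.5 0 0 0 0 0 0" --pt "0.5 0 0 0 0 0 0" --pt "0.5 0 0 0 0 0 0" --pt "0.5 0 0 0 0 0 0" --pt "0.5 0 0 0 0 0 0"

```text
clock: 15.85
tcp_pos: [0.5777, -0.3167, 0.0185]
tcp_rot: [[-0.991, 0.132, -0.001], [0.132, 0.991, 0.001], [0.001, 0.0, -1.0]]
contact_force: [-0.1, -0.1, -5.4]
gripper_width: 0.0548
grasp_force: 66.6
```

```bash
python3 -c "
from h import *
print(go(.5663,-.0845,.035,-16.4))"
```

```text
(array([ 4.2 , 22.87, -1.64]), array([ 0.02, -0.06,  8.8 ]))
```

5.4 N, so this is the heavy case. I'm carrying it to above the nest.

Call:
carry_out --pt "0.5 0 1 -1.6 0 0 0" --pt "0.5 0.5 3.5 -1.6 0 0 2" --pt "0.5 1.2 6.5 -1.6 0 0 4" --pt "0.5 1.8 9.5 -1.6 0 0 6" --pt "0.5 2.3 12.5 -1.6 0 0 8"

```text
clock: 16.35
tcp_pos: [0.572, -0.1884, 0.0365]
tcp_rot: [[-0.963, 0.27, 0.001], [0.27, 0.963, 0.0], [-0.001, 0.0, -1.0]]
contact_force: [-0.5, 0.1, -6.6]
gripper_width: 0.0549
grasp_force: 66.6
```

```bash
python3 -c "
from h import *
print(go(.5663,-.0845,.035,-16.4))"
```

```text
(array([3.36, 9.85, 0.15]), array([0.03, 0.05, 0.72]))
```

Call:
carry_out --pt "0.5 1 3 0 0 0 0.3" --pt "0.5 2 6 0 0 0 0.6" --pt "0.5 2.8 8.5 0 0 0 0.8" --pt "0.5 3.3 10 0 0 0 0.8" --pt "0.5 3.3 10 0 0 0 0.8"

```text
clock: 16.85
tcp_pos: [0.5668, -0.0825, 0.0359]
tcp_rot: [[-0.96, 0.279, 0.0], [0.279, 0.96, 0.001], [-0.0, 0.001, -1.0]]
contact_force: [-0.1, -0.7, -5.9]
gripper_width: 0.0549
grasp_force: 66.7
```

Call:
carry_out --pt "0.5 0 0 0 0 0 0" --pt "0.5 0 0 0 0 0 0" --pt "0.5 0 0 0 0 0 0" --pt "0.5 0 0 0 0 0 0" --pt "0.5 0 0 0 0 0 0"

```text
clock: 17.35
tcp_pos: [0.567, -0.0855, 0.035]
tcp_rot: [[-0.959, 0.283, -0.0], [0.283, 0.959, -0.0], [0.0, -0.0, -1.0]]
contact_force: [0.2, 0.0, -4.2]
gripper_width: 0.0549
grasp_force: 66.7
```

```bash
python3 -c "
from h import *
import cv2
print(go(.5663,-.0845,.035,-16.4))
im=read_camera('wrist');cv2.imwrite('pics/w5.png',im[:,:,::-1])"
```

```text
(array([0.09, 0.07, 0.  ]), array([-0.  , -0.01, -0.05]))
```

View pics/w5.png

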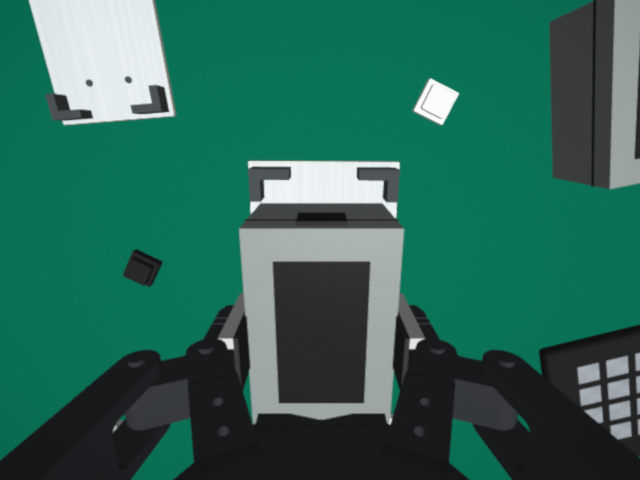

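Case and nest are aligned in the view: nest edge (249,161)–(399,161), case lid edge (239,228)–(404,228). I'll check along x.

```bash
python3 -c "
from h import *
R=sense()['tcp_rot'];t=sense()['tcp_pos'][:2]
for px,z in(([(249,161.5),(399,161.5)],.006),([(239,228),(404,228)],.0995),([(239,228),(404,228)],.0965)):
    w=ray('wrist',px,z);print(w,(w-t)@R[:2,:2]*1000)"
```

```text
[[ 0.49797085 -0.10804693]
 [ 0.52236434 -0.02542972]] [[ 59.76404221 -41.28850042]
 [ 59.75692283  44.85467457]]
[[ 0.51560854 -0.09870448]
 [ 0.53119069 -0.04594847]] [[ 45.4926647  -27.3350942 ]
 [ 45.48288783  27.67399422]]
[[ 0.5161822  -0.09962348]
 [ 0.53217524 -0.04547632]] [[ 44.68231376 -28.0540987 ]
 [ 44.67227909  28.40555045]]
```

Call:
carry_out --pt "0.5 0 0.1 1 0 0 0" --pt "0.5 0 0.1 2 0 0 0" --pt "0.5 0 0.1 3 0 0 0" --pt "0.5 0 0.1 4 0 0 0" --pt "0.5 0 0.1 4.5 0 0 0"

```text
clock: 17.9
tcp_pos: [0.5659, -0.0835, -0.0118]
tcp_rot: [[-0.959, 0.282, -0.003], [0.282, 0.959, 0.001], [0.003, -0.0, -1.0]]
contact_force: [-0.4, 0.1, -5.6]
gripper_width: 0.0548
grasp_force: 66.6
```

Call:
carry_out --pt "0.5 0 0 0.1 0 0 0" --pt "0.5 0 0 0.2 0 0 0" --pt "0.5 0 0 0.3 0 0 0" --pt "0.5 0 0 0.4 0 0 0" --pt "0.5 0 0 0.4 0 0 0"

```text
clock: 18.4
tcp_pos: [0.5679, -0.0841, -0.0129]
tcp_rot: [[-0.959, 0.282, 0.001], [0.282, 0.959, -0.0], [-0.001, 0.0, -1.0]]
contact_force: [-0.9, 0.0, -0.6]
gripper_width: 0.0548
grasp_force: 66.9
```

It's resting on the plate, so I'll release and withdraw.

Call:
carry_out --pt "0.5 0 0 0.05 0 0 0" --pt "0.7 0 0 0.05 0 0 0" --pt "0.8 0 0 0.05 0 0 0" --pt "1 0 0 0.05 0 0 0" --pt "1 0 0 0.05 0 0 0"

```text
clock: 18.9
tcp_pos: [0.5677, -0.084, -0.0142]
tcp_rot: [[-0.959, 0.282, 0.001], [0.282, 0.959, -0.0], [-0.001, -0.0, -1.0]]
contact_force: [-0.4, -0.3, -0.7]
gripper_width: 0.0855
grasp_force: 0.0
```

Call:
carry_out --pt "1 0 0 0 0 0 0" --pt "1 0 0 0 0 0 0" --pt "1 0 0 -2 0 0 0" --pt "1 0 0 -5 0 0 0" --pt "1 0 0 -8 0 0 0"

```text
clock: 19.4
tcp_pos: [0.5664, -0.0837, 0.0658]
tcp_rot: [[-0.959, 0.282, -0.002], [0.282, 0.959, 0.0], [0.002, -0.0, -1.0]]
contact_force: [0.5, 0.2, 0.1]
gripper_width: 0.0851
grasp_force: 0.0
```

Call:
carry_out --pt "1 0 0 -4 0 0 0" --pt "1 0 0 -8 0 0 0" --pt "1 0 0 -8 0 0 0" --pt "1 0 0 -8 0 0 0" --pt "1 0 0 -8 0 0 0"

```text
clock: 19.9
tcp_pos: [0.5662, -0.0836, 0.1444]
tcp_rot: [[-0.959, 0.282, -0.002], [0.282, 0.959, 0.001], [0.002, -0.0, -1.0]]
contact_force: [0.4, -0.4, 0.1]
gripper_width: 0.0854
grasp_force: 0.0
```

```bash
python3 -c "
from h import *
import cv2
a=read_camera('wrist');b=read_camera('scene')
cv2.imwrite('pics/w6.png',np.hstack([cv2.resize(a,(400,300)),cv2.resize(b[150:420,150:510],(400,300))])[:,:,::-1])"
```

```text
(no output)
```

View pics/w6.png

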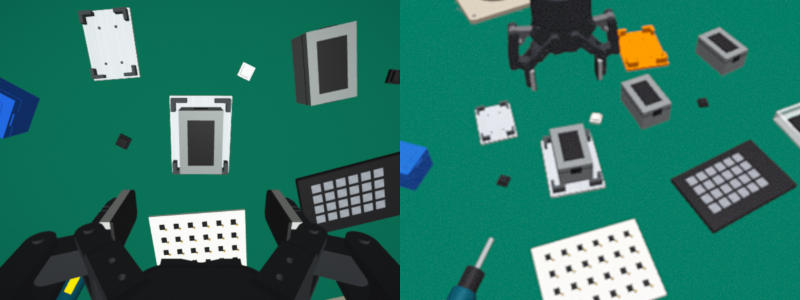

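The case sits in the nest between the brackets, and the two light cases stand upright. A quick numeric check, then I'll hand in.

```bash
python3 -c "
from h import *
s=1.6;R=sense()['tcp_rot'];t=sense()['tcp_pos'][:2]
for p,z in(([(179,110),(230.5,110),(229,172.5),(180,172.5)],.05),([(170.5,96),(232,96),(228.5,174.5),(172,174.5)],.006)):
    w=ray('wrist',[(u*s,v*s) for u,v in p],z);print(w.mean(0),((w-t)@R[:2,:2]*1000).round(1).tolist())"
```

```text
[ 0.56435631 -0.07771802] [[44.1, -26.3], [44.0, 36.5], [-38.2, 37.8], [-38.2, -27.3]]
[ 0.56657043 -0.08350225] [[58.3, -41.8], [58.3, 43.8], [-60.0, 43.3], [-59.9, -44.2]]
```

```bash
python3 -c "
from workcell import *
print(job_done())"
```

```text
the job is handed in; nothing more can be done
None
```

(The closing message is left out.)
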